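# Slide the breakfast board out over the table edge

## Task

I want to pick up the wooden breakfast board with the egg cup on it, but it lies too flat to get my fingers under: with your fingertips push it straight out over the right-hand table edge until it sticks out by 5 cm, square to the edge, with the egg cup still standing on it. First push whichever drinking vessel, the plastic cup or the glass tumbler, stands between the board and that edge to one side, so that it stays standing on the table clear of the board and the board never runs into it. Only push: do not pick anything up or knock anything over, and leave the other things on the table where they are.

Things in the scene. Friction and masses are not known exactly. Their poses are not given: they have to be found in the camera images.
- table_edge (a point): point on the top arris of the table's right-hand edge (the -y side), at the height of the table top (z = 0). The edge runs straight along world x through it, from x = -0.25 to 0.95 m; the table lies on its +y side, open air on its -y side. Its axes are the world's. The edge's y changes from start to start. The top is bare chipboard, 25 mm thick, with a dark edging strip.
- board: dark wooden breakfast board, flat and loose on the table: 140 mm (its x) by 220 mm (its y) by 8 mm thick, about 190 g, four straight sides, square corners. Origin at the centre of its underside; its -y end (front) points to the table edge, its x axis roughly along the edge (up to 0.16 rad askew at the start).
- board_front (a point): middle of the board's front end face (its -y end), 4 mm above its underside; must finally be 50 mm beyond the edge (y of table_edge minus 0.050).
- board_back (a point): middle of the board's rear end face (its +y end, 220 mm behind the front), 4 mm above its underside; the table behind it is free for at least 60 mm.
- egg_cup: white ceramic egg cup, 58 mm high, bowl 48 mm and foot 42 mm across, about 75 g, standing loose on the front half of the board; origin at the centre of its underside.
- plastic_cup: orange plastic cup, open at the top, 84 mm high, 72 mm across the rim and 58 mm across the foot, about 60 g. Its origin is at the centre of its underside. One of the two drinking vessels (plastic cup, glass tumbler) stands between the board's front end and the table edge, in the board's way; the other stands beside the board's way, farther from the robot (+x), its centre at least 130 mm from that of the first. Which is which changes.
- tumbler: clear glass tumbler, open at the top, 88 mm high, 69 mm across the rim and 62 mm across the foot, about 210 g. Its origin is at the centre of its underside. One of the two drinking vessels (plastic cup, glass tumbler) stands between the board's front end and the table edge, in the board's way; the other stands beside the board's way, farther from the robot (+x), its centre at least 130 mm from that of the first. Which is which changes.
- fork: steel table fork lying flat on the robot's side of the board, 185 mm long (its y, tines to -y), 24 mm wide, 4 mm high; origin below its middle. To be left alone.
- salt_shaker: white salt shaker with a steel top, 42 mm across, 72 mm high; origin at the centre of its underside. To be left alone.
- jam_jar: closed glass jam jar, 66 mm across, 85 mm high, beyond the board (+x side); origin at the centre of its underside. To be left alone.
- enamel_mug: mug 80 mm across, 75 mm high, with a handle on its +y side; origin at the centre of its underside. To be left alone.
- side_plate: white plate 160 mm across, 18 mm high; origin at the centre of its underside. To be left alone.
Mind the look-alikes: they are no part of the job. Leave any blue look-alike of the egg_cup alone.

How it is judged (in metres and radians):
At the end, for the whole second after the job is handed in: Board flat, its front 50 +-10 mm beyond the table edge, square within 0.10 rad; egg cup upright on it; cup and tumbler upright on the table, centres 30 mm or more inside the edge and over 110 mm sideways of the board's centre line (or behind it, 150 mm from its centre); all at rest (y of board_front in the frame of table_edge between -0.06 and -0.04 m and angle between the x axis of board and the x axis of table_edge, either way round below 0.1 rad and angle between board's own z axis and vertical below 0.03 rad and linear speed of each of board, egg_cup, plastic_cup, tumbler below 0.01 m/s and angle between each of egg_cup, plastic_cup, tumbler's own z axis and vertical below 0.1 rad and z of egg_cup in the frame of board between 0.004 and 0.014 m and x of egg_cup in the frame of board between -0.055 and 0.055 m and y of egg_cup in the frame of board between -0.095 and 0.095 m and height (world z) of plastic_cup between -0.005 and 0.005 m and y of each of plastic_cup, tumbler in the frame of table_edge above 0.03 m and (x of plastic_cup in the frame of board below -0.11 m or x of plastic_cup in the frame of board above 0.11 m or y of plastic_cup in the frame of board above 0.15 m) and height (world z) of tumbler between -0.005 and 0.005 m and (x of tumbler in the frame of board below -0.11 m or x of tumbler in the frame of board above 0.11 m or y of tumbler in the frame of board above 0.15 m)); the robot touches nothing.
It fails at once if the board is picked up or falls off the table (height (world z) of board above 0.02 m or height (world z) of board below -0.02 m).
It fails at once if the egg cup is picked up, falls over or leaves the board (height (world z) of egg_cup above 0.025 m or angle between egg_cup's own z axis and vertical above 0.6 rad or z of egg_cup in the frame of board below -0.004 m).
It fails at once if the plastic cup or the tumbler is picked up, falls over or goes off the table (height (world z) of any of plastic_cup, tumbler above 0.015 m or height (world z) of any of plastic_cup, tumbler below -0.02 m or angle between any of plastic_cup, tumbler's own z axis and vertical above 0.6 rad).
It fails at once if the board is run into the plastic cup or the tumbler (contact force between board and plastic_cup above 0.2 N or contact force between board and tumbler above 0.2 N).
It fails at once if the drinking vessel that was not in the way, or the fork, salt shaker, jam jar, mug or plate, is shifted by more than 20 mm (distance of each of plastic_cup, tumbler from where it was at the start of the episode above 0.02 m or distance of any of fork, salt_shaker, jam_jar, enamel_mug, side_plate from where it was at the start of the episode above 0.02 m).
It also fails if it takes over 64 s, if anything falls off the work surface, if the arm or the gripper's body presses on something with over 40 N, if the wrist force passes 120 N, or if a joint passes its speed limit or range.

## Robot

A 6-joint arm with a two-finger parallel gripper is mounted at the origin on the work surface. World frame = base frame: x ahead of the robot, y to its left, z up, the work surface at z = 0. Lengths are in mm, angles in degrees, forces in N, time in s.
With the tool pointing down it reaches from about 350 to 875 mm from the base axis. Payload 4.2 kg.
Tool frame: the origin (TCP) lies on the centre line of the jaws, within the pads' length; the fingertips stand 8 mm ahead of it and the grasp point (between the pads) lies 11 mm behind it (env.nose_length is the z of the fingertips in the tool frame, in mm); z points along the fingers, y is the direction in which the jaws open and shut (so a half turn about z gives the same grasp; the last joint's range is limited). The gripper opens to 85 mm and grips with 20 to 120 N. Pads are 22 mm wide; open, the fingers measure 114 mm over their backs; the gripper's body (76 mm by 85 mm) begins 54 mm behind the grasp point. The pads swing forward as they close: fully open they stand 13 mm farther back than shut.
Start: joints at [91.937, 22.042, 0.453, 0, -68.411, -14.817], TCP at [139.288, 609.26, 219.212] pointing down, gripper open.
Joint ranges: [-179.83, 179.83], [-69.29, 118.12], [-61.27, 80.66], [-181.25, 117.63], [-171.15, -9.14], [-177.46, 177.46]. Speed limits (degrees/s): [159.86, 159.86, 180, 180, 180, 180].

## Interface

Orientations are given as a 3x3 rotation matrix whose columns are the frame's x, y, z axes.
In Python, from bench import env, set_gripper, snapshot, job, silhouettes gives the robot as it stands. The module is installed in compiled form; this text tells all that it offers. Calls block until the motion is done:
- env.move_ptp(position, orientation): joint-space move of the TCP to a pose.
- env.move_straight(position, max_speed=150, frame=None, max_force=None): straight line of the TCP; frame=None keeps the orientation; max_speed is the mean speed in mm/s. With max_force (N) it stops when the force on the tool has changed by that much, and returns True; else False.
- env.movej(angles): joint-space move.
- set_gripper(opening, force=None): finger opening in mm; force is the grip in N (None keeps the last); returns when the fingers have stopped.
- env.dwell(seconds).
- env.inverse_kinematics(position, orientation): joint angles nearest the present ones, or None.
- snapshot(name): name is "scene" or "top" or "wrist"; returns a dict with "frame" (400x640x3 uint8, red, green, blue), "fx", "fy", "cx", "cy" (pixels), "D" ([k1, k2, p1, p2, k3] as OpenCV has them; the pictures are not rectified), "T" (4x4, takes a point from camera to world coordinates); the wrist camera has in their place "T_tool_cam" (4x4, takes a point from camera to tool coordinates, whose origin is the TCP and whose axes are the flange's). Camera axes: x right, y up, looking along -z (the intrinsics and any distortion apply to the point x, -y, -z); pixel columns grow to the right and rows downward; lengths in mm; the calibration is good to about 2 mm. A picture is of the moment at which its call begins: read the wrist's pose just before it. There is no depth.
A pose or a line that the arm cannot do raises env.PlanningError and nothing moves.
- job.job_done(): hands the job in, once; it reports no verdict.
Trained networks look in a picture, given as the dict that the camera call returned (one of the last four; its "shot" number tells which), for a name from the list of things; names that differ only in an ending like _2 or _b are one class to them, and where a whole thing is asked for, a point or a joint stands for the part that bears it (a point fixed in the world has none). Each returns a list of dicts, best first, with "p" (0 to 1); they miss things now and then, are a little off and sometimes report something else, mostly with a low value. They report only what shows in the picture. A call takes as long as a camera call. They do not tell look-alikes from the thing itself.
- silhouettes(picture, name): "pixels" (400x640 bool, what is visible of it) and "xy" ([column, row] in pixels, amid what is visible of it).
Readings, each from a call of its own:
- env.get_time_s(): time.
- env.get_joints(): joint angles.
- env.get_joint_velocities(): joint speeds.
- env.get_tau(): joint torques, N m.
- env.get_ee_pos(): TCP position.
- env.get_eef_rot(): TCP orientation.
- env.get_wrist_force(): force on the tool from outside, world axes, zero at the start.
- env.get_wrist_torque(): the same for the moment, N m.
- env.get_opening(): finger opening in mm.
Only numpy, scipy, OpenCV 4.12 (cv2) and the standard library are available. Lean on these libraries where they do the work, as an engineer would, in place of code of your own. Each camera call takes 0.05 s, during which the arm holds its last target.

## Working session

There is one attempt and no reset: what is moved stays moved. The work goes in short steps, each a Python script; the robot and the scene stay as the last script left them, time stands still between calls to the robot, and variables do not carry over. Pictures are saved under pics/ and viewed, and the job is handed in when it is done.

```bash
mkdir -p pics; ls
python3 - <<'E'
from bench import env, set_gripper, snapshot, job, silhouettes
import cv2, numpy as np, pickle
for n in ("scene","top"):
    s=snapshot(n); cv2.imwrite(f"pics/{n}0.png",s["frame"][:,:,::-1]); pickle.dump(s,open(f"{n}0.pkl","wb"))
    print(n,s["fx"],s["fy"],s["cx"],s["cy"],s["D"],np.round(s["T"],3).tolist())
    for o in ["board","egg_cup","plastic_cup","tumbler","fork","salt_shaker","jam_jar","enamel_mug","side_plate"]:
        r=silhouettes(s,o)
        print(o,[(round(float(d["p"]),2),np.round(d["xy"]).tolist(),int(d["pixels"].sum())) for d in r[:3]])
        if r and n: pickle.dump(r,open(f"{n}0_{o}.pkl","wb"))
print(env.get_time_s())
E
```

```text
pics
scene 491.61137193418045 491.61137193418045 317.042686447561 191.84212623967687 [-0.1488295  0.         0.         0.         0.       ] [[-0.135, -0.777, 0.615, 1330.33], [0.991, -0.095, 0.097, 178.41], [-0.016, 0.623, 0.782, 1064.398], [0.0, 0.0, 0.0, 1.0]]
board [(0.74, [303.0, 205.0], 3012)]
egg_cup [(0.97, [360.0, 261.0], 482), (0.74, [277.0, 154.0], 366), (0.73, [276.0, 199.0], 369)]
plastic_cup [(0.72, [231.0, 196.0], 838), (0.45, [365.0, 180.0], 69797)]
tumbler [(0.61, [218.0, 252.0], 1019)]
fork [(0.77, [317.0, 162.0], 251)]
salt_shaker [(0.62, [376.0, 234.0], 440)]
jam_jar [(0.78, [286.0, 256.0], 643)]
enamel_mug [(0.56, [420.0, 207.0], 1203)]
side_plate [(0.81, [427.0, 171.0], 1733)]
top 440.6939379647759 440.6939379647759 319.9623589926088 197.18289202918507 [-0.06546099  0.          0.          0.          0.        ] [[-0.005, 0.997, -0.08, 451.86], [-1.0, -0.005, -0.011, 31.308], [-0.011, 0.08, 0.997, 1114.315], [0.0, 0.0, 0.0, 1.0]]
board [(0.98, [333.0, 202.0], 4547)]
egg_cup [(0.9, [265.0, 130.0], 326), (0.77, [354.0, 181.0], 326), (0.66, [372.0, 254.0], 324)]
plastic_cup [(0.67, [412.0, 182.0], 804), (0.48, [286.0, 275.0], 96406)]
tumbler [(0.78, [404.0, 116.0], 812)]
fork [(0.56, [313.0, 259.0], 240)]
salt_shaker [(0.86, [248.0, 156.0], 296)]
jam_jar [(0.81, [334.0, 118.0], 697)]
enamel_mug [(0.7, [404.0, 113.0], 831), (0.62, [203.0, 194.0], 1149)]
side_plate [(0.81, [199.0, 254.0], 3067)]
1.0
```

View pics/scene0.png

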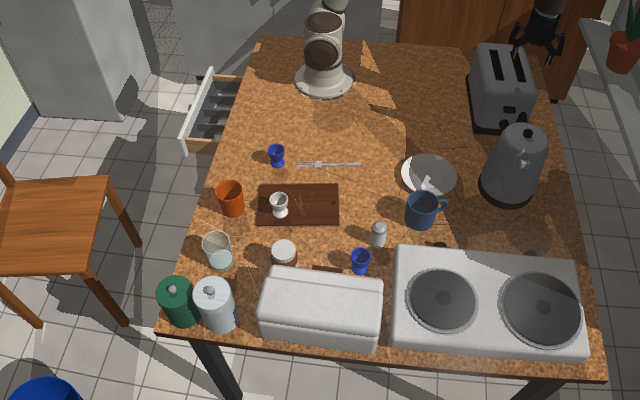

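View pics/top0.png

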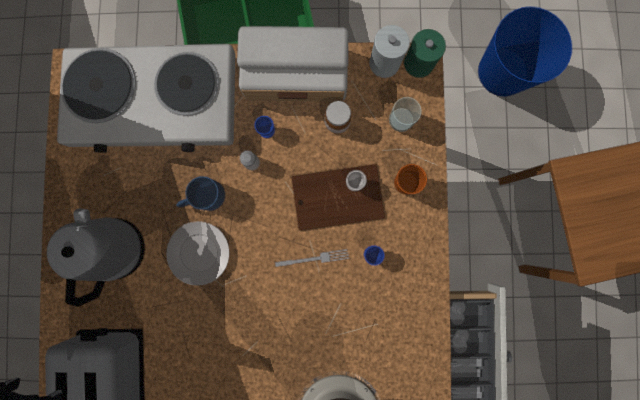

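The top view shows the board at about (338,197) with the white egg cup on it at (356,181). The orange plastic cup at (411,180) is between the board and the right-hand edge (column ~447), and the tumbler at (405,114) is beside the board's way.

Things that could be confused:
- **Egg cups:** white at (356,181), and blue look-alikes at (265,126) and (374,256). I choose the white one.
- **Cups:** orange plastic at (411,180), glass tumbler at (405,114) and blue mug at (204,194). The orange one is in the way.

```bash
cat > h.py <<'E'
import cv2, numpy as np, pickle
def K(s): return np.array([[s["fx"],0,s["cx"]],[0,s["fy"],s["cy"]],[0,0,1.]])
def rays(s,px,T=None):
    T=np.array(s["T"]) if T is None else T
    u=cv2.undistortPoints(np.array(px,float).reshape(-1,1,2),K(s),np.array(s["D"],float)).reshape(-1,2)
    d=np.c_[u[:,0],-u[:,1],-np.ones(len(u))]@T[:3,:3].T
    return T[:3,3],d
def toplane(s,px,z,T=None):
    o,d=rays(s,px,T); return o+d*((z-o[2])/d[:,2])[:,None]
def proj(s,P,T=None):
    T=np.array(s["T"]) if T is None else T
    c=(np.array(P,float).reshape(-1,3)-T[:3,3])@T[:3,:3]
    return cv2.projectPoints(np.c_[c[:,0],-c[:,1],-c[:,2]],np.zeros(3),np.zeros(3),K(s),np.array(s["D"],float))[0].reshape(-1,2)
def ring(x,y,r,z):
    a=np.linspace(0,2*np.pi,40); return np.c_[x+r*np.cos(a),y+r*np.sin(a),0*a+z]
SH={"plastic_cup":[(0,29),(84,36)],"tumbler":[(0,31),(88,34.5)],"egg_cup":[(8,21),(40,24),(66,24)],"salt_shaker":[(0,21),(72,20)],"jam_jar":[(0,33),(85,33)],"blue":[(0,21),(32,24),(58,24)],"enamel_mug":[(0,40),(75,40)]}
def fitround(s,mask,shape,T=None):
    from scipy.optimize import minimize
    ys,xs=np.nonzero(mask); c=np.array([xs.mean(),ys.mean()])
    g=toplane(s,[c],35,T)[0,:2]
    def cost(p):
        pts=np.vstack([proj(s,ring(p[0],p[1],r,z),T) for z,r in shape])
        h=cv2.convexHull(((pts)*16).astype(np.int32))
        m=np.zeros(mask.shape,np.uint8); cv2.fillConvexPoly(m,h,1,shift=4)
        M=m>0
        return 1-(M&mask).sum()/(M|mask).sum()
    best=min(((cost(g+[a,b]),a,b) for a in range(-30,31,5) for b in range(-30,31,5)))
    r=minimize(cost,g+[best[1],best[2]],method="Nelder-Mead",options=dict(initial_simplex=[g+[best[1],best[2]],g+[best[1]+4,best[2]],g+[best[1],best[2]+4]]))
    return np.round(r.x,1),round(1-r.fun,2)
E
python3 - <<'E'
from h import *
for n in ("top","scene"):
    s=pickle.load(open(n+"0.pkl","rb"))
    for o in ["egg_cup","plastic_cup","tumbler","salt_shaker","jam_jar","enamel_mug"]:
        for d in pickle.load(open(f"{n}0_{o}.pkl","rb"))[:3]:
            if d["pixels"].sum()>5000: continue
            col=s["frame"][d["pixels"]].mean(0).round()
            sh=SH[o]
            if o=="egg_cup" and col[2]>col[0]+30: sh=SH["blue"]
            print(n,o,d["xy"],col,fitround(s,d["pixels"],sh))
    d=pickle.load(open(f"{n}0_board.pkl","rb"))[0]["pixels"]
    cn=cv2.findContours(d.astype(np.uint8),0,1)[0]; cn=max(cn,key=cv2.contourArea)
    w=toplane(s,cn.reshape(-1,2),8)[:,:2]
    print("board",cv2.minAreaRect(w.astype(np.float32)))
    d=pickle.load(open(f"{n}0_fork.pkl","rb"))[0]["pixels"]
    ys,xs=np.nonzero(d); w=toplane(s,np.c_[xs,ys],2)[:,:2]; print("fork",w.min(0),w.max(0))
    im=s["frame"]
    if n=="top": cv2.imwrite("pics/top_crop0.png",cv2.resize(im[80:280,240:470],None,fx=3,fy=3,interpolation=cv2.INTER_CUBIC)[:,:,::-1])
E
```

```text
top egg_cup [264.9, 130.2] [32. 42. 80.] (array([714.7, 180.2]), np.float64(0.82))
top egg_cup [354.0, 181.1] [111. 106. 103.] (array([578.5, -41.7]), np.float64(0.91))
top egg_cup [372.2, 253.8] [39. 47. 87.] (array([398.4, -83.5]), np.float64(0.89))
top plastic_cup [411.9, 182.3] [92. 47. 19.] (array([ 577.7, -172.8]), np.float64(0.96))
top tumbler [403.5, 115.6] [112. 110. 102.] (array([ 742.7, -167.2]), np.float64(0.91))
top salt_shaker [247.8, 155.5] [100.  96.  94.] (array([633.2, 219. ]), np.float64(0.85))
top jam_jar [334.1, 117.6] [127. 119. 113.] (array([ 7.361e+02, -5.000e-01]), np.float64(0.85))
top enamel_mug [404.2, 113.4] [111. 109. 101.] (array([ 738.8, -165.5]), np.float64(0.73))
top enamel_mug [202.9, 194.4] [36. 42. 50.] (array([548.1, 325.8]), np.float64(0.89))
board ((541.2178344726562, 0.09615325927734375), (141.63050842285156, 221.793212890625), 7.287344932556152)
fork [368.91507069  -6.23105559] [405.81273589 154.54811331]
scene egg_cup [359.9, 261.4] [ 56.  64. 113.] (array([717.2, 182.9]), np.float64(0.95))
scene egg_cup [277.0, 154.4] [ 63.  66. 118.] (array([395.8, -84. ]), np.float64(0.92))
scene egg_cup [276.0, 198.6] [162. 155. 150.] (array([577.7, -41.5]), np.float64(0.81))
scene plastic_cup [230.8, 196.1] [133.  65.  27.] (array([ 578.7, -169.7]), np.float64(0.91))
scene tumbler [217.8, 251.7] [147. 147. 135.] (array([ 742.1, -162.5]), np.float64(0.96))
scene salt_shaker [376.5, 234.0] [136. 126. 119.] (array([635. , 218.9]), np.float64(0.93))
scene jam_jar [286.4, 256.5] [172. 161. 151.] (array([726.2,  -1.5]), np.float64(0.61))
scene enamel_mug [420.3, 207.4] [51. 57. 70.] (array([548.4, 329.3]), np.float64(0.89))
board ((546.4719848632812, 3.2052993774414062), (145.48995971679688, 219.65809631347656), 7.448723316192627)
fork [370.47792819 -22.53510978] [410.63646369 153.94733399]
```

Run:
```python
from h import *
s=pickle.load(open("top0.pkl","rb")); g=s["frame"].astype(int)
for r in (150,165,180,200,220,240,260): print(r,g[r,438:456].tolist() if r==200 else g[r,438:456].sum(1).tolist())
print(toplane(s,[[447,150],[447,200],[448,260]],0).round(1))
```

```text
150 [352, 363, 358, 363, 322, 284, 280, 298, 280, 278, 271, 280, 262, 273, 278, 301, 295, 370]
165 [329, 325, 334, 330, 310, 303, 288, 274, 333, 431, 433, 438, 443, 445, 434, 443, 442, 433]
180 [289, 272, 278, 239, 243, 262, 296, 313, 350, 429, 468, 470, 461, 463, 466, 472, 468, 465]
200 [[77, 58, 41], [80, 59, 46], [78, 56, 39], [73, 52, 37], [79, 56, 37], [84, 61, 43], [88, 69, 50], [82, 63, 39], [83, 60, 46], [95, 79, 68], [103, 100, 95], [101, 98, 93], [101, 96, 89], [100, 96, 91], [99, 94, 91], [97, 93, 87], [100, 96, 93], [99, 95, 89]]
220 [308, 324, 312, 335, 305, 299, 289, 301, 305, 292, 259, 270, 269, 275, 285, 273, 268, 272]
240 [300, 293, 314, 333, 343, 324, 306, 295, 266, 260, 273, 284, 278, 286, 286, 273, 288, 293]
260 [326, 292, 296, 297, 309, 312, 303, 321, 333, 333, 318, 292, 297, 291, 286, 290, 289, 294]
[[ 661.4 -283.2    0. ]
 [ 532.8 -279.4    0. ]
 [ 381.3 -278.1    0. ]]
```

View pics/top_crop0.png

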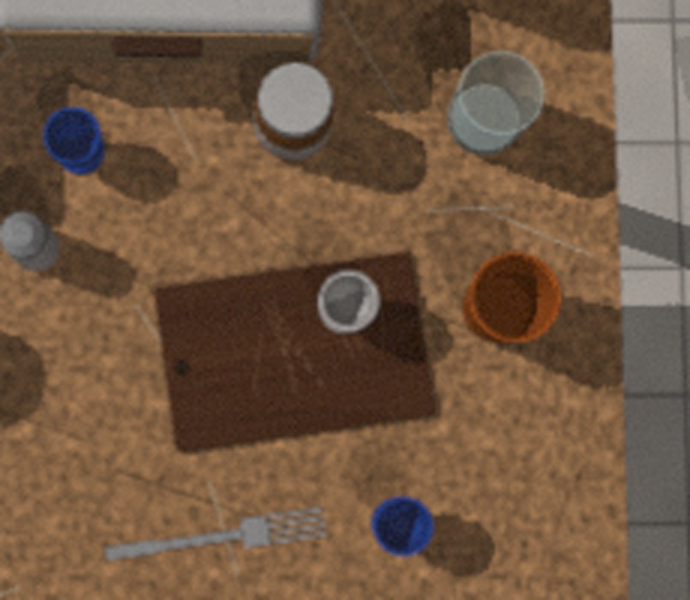

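The orange cup is in the way. I'll push it toward the robot (-x), because the tumbler is on the +x side. First I'll look from the wrist to fix the table edge more precisely.

```bash
cat > mv.py <<'E'
from bench import env, set_gripper, snapshot, job, silhouettes
from h import *
def Rtool(yaw=0,tilt=0,flip=0):
    # tool y along world x(yaw=0)/..., z down
    c,s=np.cos(np.radians(yaw)),np.sin(np.radians(yaw))
    y=np.array([c,s,0]); z=np.array([0,0,-1.]); x=np.cross(y,z)
    return np.c_[x,y,z]
E
python3 - <<'E'
from mv import *
print(env.nose_length, np.round(env.get_eef_rot(),2).tolist(), env.get_opening())
p=env.get_ee_pos(); R=env.get_eef_rot()
env.move_straight([p[0],p[1]-60,360],max_speed=250)
print(env.get_joints())
best=None
for yaw in (0,90,180,270):
    q=env.inverse_kinematics([560,-180,360],Rtool(yaw)); print(yaw,None if q is None else np.round(q,1))
env.move_ptp([560,-180,360],Rtool(0) )
T=np.eye(4); T[:3,:3]=env.get_eef_rot(); T[:3,3]=env.get_ee_pos()
w=snapshot("wrist"); w["Ttool"]=T; w["T"]=T@np.array(w["T_tool_cam"])
pickle.dump(w,open("w0.pkl","wb")); cv2.imwrite("pics/w0.png",w["frame"][:,:,::-1])
print(np.round(w["T"],2).tolist(),w["fx"],w["D"],env.get_time_s())
E
```

```text
8.0 [[0.97, -0.22, -0.0], [-0.22, -0.97, -0.0], [-0.0, 0.0, -1.0]] 85.26709530539509
[ 9.21568064e+01  1.27192293e+01  6.83739146e+00 -6.20567998e-02
 -8.42456811e+01 -1.50321533e+01]
0 None
90 [ -2.1  15.   10.    0.  -85.  -87.9]
180 [ -2.1  15.   10.    0.  -85.    2.1]
270 [ -2.1  15.   10.    0.  -85.   92.1]Traceback (most recent call last):
  File "<stdin>", line 9, in <module>
bench.PlanningError: the arm cannot take that pose within its joint ranges
```

Run:
```python
from mv import *
env.move_ptp([560,-180,360],Rtool(180))
T=np.eye(4); T[:3,:3]=env.get_eef_rot(); T[:3,3]=env.get_ee_pos()
w=snapshot("wrist"); w["Ttool"]=T; w["T"]=T@np.array(w["T_tool_cam"])
pickle.dump(w,open("w0.pkl","wb")); cv2.imwrite("pics/w0.png",w["frame"][:,:,::-1])
print(np.round(w["T"],2).tolist(),w["fx"],w["D"],env.get_time_s())
for o in ("board","plastic_cup","tumbler","egg_cup"):
    r=silhouettes(w,o); pickle.dump(r,open(f"w0_{o}.pkl","wb")); print(o,[(round(float(d["p"]),2),d["xy"],int(d["pixels"].sum())) for d in r[:3]])
```

```text
[[-1.0, 0.0, 0.0, 559.41], [-0.0, -0.95, -0.3, -257.2], [0.0, -0.3, 0.95, 514.03], [0.0, 0.0, 0.0, 1.0]] 304.5464817697576 [-0.02096311  0.          0.          0.          0.        ] 4.7667
board [(0.91, [337.9, 248.2], 7131), (0.68, [222.6, 248.7], 970)]
plastic_cup [(0.89, [311.3, 165.5], 1966), (0.37, [311.5, 236.3], 804)]
tumbler [(0.8, [203.8, 168.2], 2412)]
egg_cup [(0.88, [312.0, 237.0], 847), (0.85, [242.3, 340.7], 754), (0.71, [416.9, 212.1], 890)]
```

View pics/w0.png

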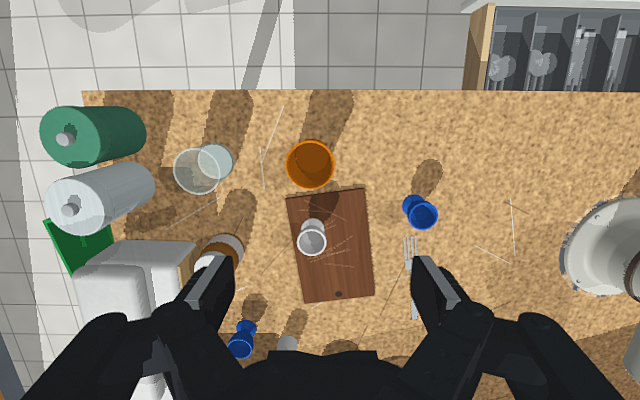

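The wrist view shows the table edge at row ~91, the orange cup at (311,165), the white egg cup on the board at (312,238), the tumbler at (203,168), and blue look-alikes at (420,212) and (242,340).

Run:
```python
from mv import *
s=pickle.load(open("w0.pkl","rb"))
L=cv2.cvtColor(s["frame"],cv2.COLOR_RGB2LAB).astype(float)
def edge(s,cols,r0,r1):
    L=cv2.cvtColor(s["frame"],cv2.COLOR_RGB2LAB).astype(float)[:,:,2]
    out=[]
    for c in cols:
        g=np.diff(L[r0:r1,c-2:c+3].mean(1)); i=np.argmax(g); out.append([c,r0+i+.5])
    return out
e=edge(s,range(340,461,10),80,105)
print(np.array(e)[:,1]); print(toplane(s,e,0)[:,1].round(1))
for o in ("plastic_cup","tumbler","egg_cup"):
    for d in pickle.load(open(f"w0_{o}.pkl","rb"))[:1]: print(o,fitround(s,d["pixels"],SH[o]))
d=pickle.load(open("w0_board.pkl","rb"))[0]["pixels"]
cn=max(cv2.findContours(d.astype(np.uint8),0,1)[0],key=cv2.contourArea)
w=toplane(s,cn.reshape(-1,2),8)[:,:2]; print("board",cv2.minAreaRect(w.astype(np.float32)))
# top edge
s=pickle.load(open("top0.pkl","rb")); L=cv2.cvtColor(s["frame"],cv2.COLOR_RGB2LAB).astype(float)[:,:,2]
e=[]
for r in range(150,280,10):
    g=np.diff(L[r-2:r+3,438:458].mean(0)); e.append([438+np.argmin(g)+.5,r])
print(np.array(e)[:,0]); print(toplane(s,e,0)[:,1].round(1))
# IK for cup push
def Rt(t,sg):
    t=np.radians(t); z=np.array([-np.sin(t),0,-np.cos(t)]); y=np.array([0,sg,0.]); return np.c_[np.cross(y,z),y,z]
for t in (20,):
  for sg in (1,-1):
    for x in (640,560,450):
        print(t,sg,x,env.inverse_kinematics([x,-172,20],Rt(t,sg)), env.inverse_kinematics([x,-172,150],Rt(t,sg)) is not None)
```

```text
[89.5 89.5 89.5 89.5 89.5 89.5 89.5 89.5 89.5 89.5 89.5 89.5 89.5]
[-279.1 -279.2 -279.2 -279.3 -279.3 -279.4 -279.4 -279.5 -279.6 -279.7
 -279.8 -279.9 -280. ]
plastic_cup (array([ 577.2, -173.6]), np.float64(0.96))
tumbler (array([ 739.9, -163.9]), np.float64(0.96))
egg_cup (array([576. , -43.2]), np.float64(0.89))
board ((540.8823852539062, -3.0002975463867188), (139.55810546875, 217.7586669921875), 7.942323207855225)
[445.5 446.5 446.5 446.5 446.5 447.5 447.5 447.5 447.5 448.5 448.5 448.5
 448.5]
[-279.3 -281.1 -280.3 -279.5 -278.8 -280.7 -280.  -279.3 -278.7 -280.6
 -280.  -279.4 -278.9]
20 1 640 [ -0.93554815  45.72697251  10.28677969   0.33194765 -74.55759919
 -89.20925163] True
20 1 560 [ -1.04753027  39.429818    -3.37401114   0.38864354 -67.19356423
 -89.16627834] True
20 1 450 [ -1.25379784  31.7115306  -19.96643062   0.50388317 -58.31862011
 -89.08643535] True
20 -1 640 [ -0.93554815  45.72697251  10.28677969   0.33194765 -74.55759919
  90.79074837] True
20 -1 560 [ -1.04753027  39.429818    -3.37401114   0.38864354 -67.19356423
  90.83372166] True
20 -1 450 [ -1.25379784  31.7115306  -19.96643062   0.50388317 -58.31862011
  90.91356465] True
```

```bash
cat >> mv.py <<'E'
def Rt(t,sg=-1):
    t=np.radians(t); z=np.array([-np.sin(t),0,-np.cos(t)]); y=np.array([0,sg,0.]); return np.c_[np.cross(y,z),y,z]
E
python3 - <<'E'
from mv import *
set_gripper(28); print(env.get_opening())
R=Rt(20); t=np.tan(np.radians(20))
env.move_ptp([628+180*t,-172,200],R)
print(env.move_straight([628,-172,20],max_speed=90,max_force=15))
print(env.get_ee_pos(),env.get_wrist_force())
s=snapshot("scene"); im=s["frame"]; pickle.dump(s,open("s1.pkl","wb"))
cv2.imwrite("pics/s1.png",cv2.resize(im[130:300,160:360],None,fx=3.5,fy=3.5,interpolation=cv2.INTER_CUBIC)[:,:,::-1])
print(env.get_time_s())
E
```

```text
27.981118271972107
False
[ 628.34482242 -172.03450268   20.37948649] [-0.21397329  1.05459928  0.65689532]
9.2583
```

View pics/s1.png

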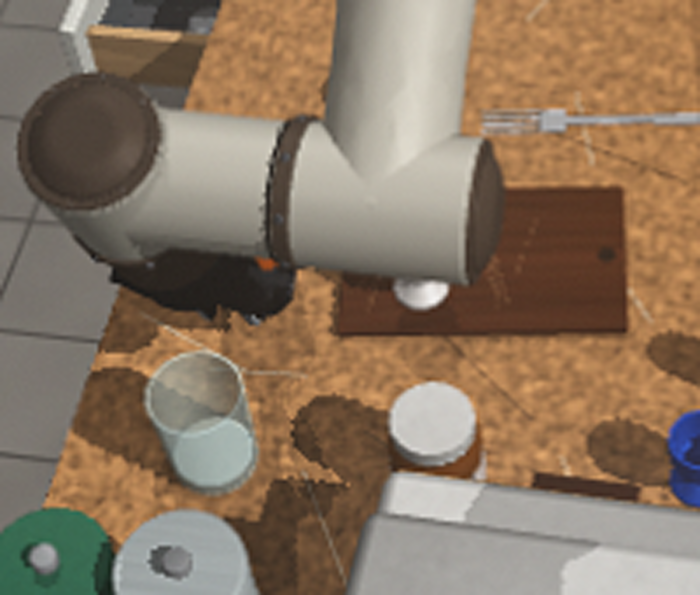

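The gripper is behind the cup, with the tumbler at crop (200,410) and the egg cup untouched. Now I'll push the cup toward the robot.

Run:
```python
from mv import *
R=Rt(20)
print(env.move_straight([445,-172,20],max_speed=40,max_force=15),env.get_ee_pos(),env.get_wrist_force())
env.dwell(0.2)
env.move_straight([475,-172,20],max_speed=60)
t=np.tan(np.radians(20))
env.move_straight([475+200*t,-172,220],max_speed=150)
env.move_ptp([540,170,260],Rtool(180))
s=snapshot("top"); pickle.dump(s,open("top1.pkl","wb"));cv2.imwrite("pics/top1.png",s["frame"][:,:,::-1])
for o in ("board","plastic_cup","tumbler","egg_cup"):
    for d in silhouettes(s,o)[:3]:
        if d["pixels"].sum()>5000: continue
        if o=="board":
            cn=max(cv2.findContours(d["pixels"].astype(np.uint8),0,1)[0],key=cv2.contourArea)
            print("board",cv2.minAreaRect(toplane(s,cn.reshape(-1,2),8)[:,:2].astype(np.float32)))
        else: print(o,d["p"],fitround(s,d["pixels"],SH[o]))
print(env.get_time_s())
```

```text
False [ 445.01811039 -171.98912278   19.97097474] [0.95626328 0.08516913 0.61014718]
board ((540.9489135742188, 0.383087158203125), (141.8787841796875, 223.80227661132812), 8.326586723327637)
plastic_cup 0.96 (array([ 411.1, -172.8]), np.float64(0.94))
tumbler 0.59 (array([ 741.5, -165.8]), np.float64(0.95))
egg_cup 0.86 (array([716.2, 178. ]), np.float64(0.83))
egg_cup 0.68 (array([397.7, -82.5]), np.float64(0.81))
egg_cup 0.51 (array([578.5, -41.7]), np.float64(0.91))
18.5333
```

View pics/top1.png

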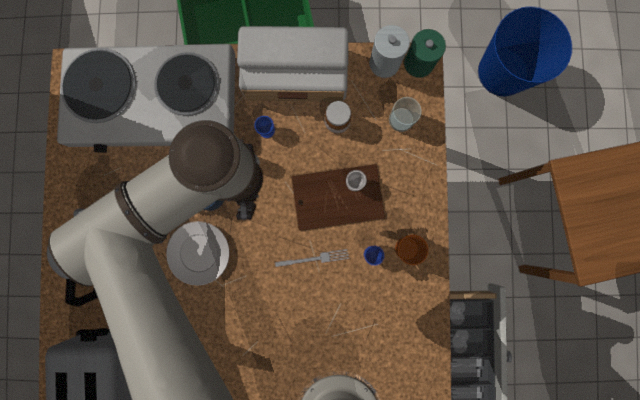

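The cup stands at about (411,-173), pixel (411,249). It clears the blue look-alike at (374,256), and nothing else has moved. Next I'll probe the table behind the board with the fingertips.

Run:
```python
from mv import *
set_gripper(82)
env.move_straight([538,155,60],max_speed=150)
f0=env.get_wrist_force()
r=env.move_straight([538,155,-12],max_speed=25,max_force=4)
p=env.get_ee_pos(); print(r,p,f0,env.get_wrist_force(),env.get_opening())
if r:
    env.move_straight([538,155,p[2]+2.5],max_speed=25)
print(env.get_ee_pos(),env.get_wrist_force(),env.get_time_s())
```

```text
False [538.03614355 155.01230236 -11.93207304] [0.9648207  0.21510361 0.36957105] [0.36076149 0.177611   0.62712242] 82.1615048413249
[538.03614355 155.01230236 -11.93207304] [0.36076149 0.177611   0.62712242] 23.6167
```

Run:
```python
from mv import *
s=snapshot("scene"); im=s["frame"]
cv2.imwrite("pics/s2.png",cv2.resize(im[130:300,240:480],None,fx=3.3,fy=3.3,interpolation=cv2.INTER_CUBIC)[:,:,::-1])
w=snapshot("wrist"); cv2.imwrite("pics/w2.png",w["frame"][:,:,::-1])
```

```text
(no output)
```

View pics/s2.png

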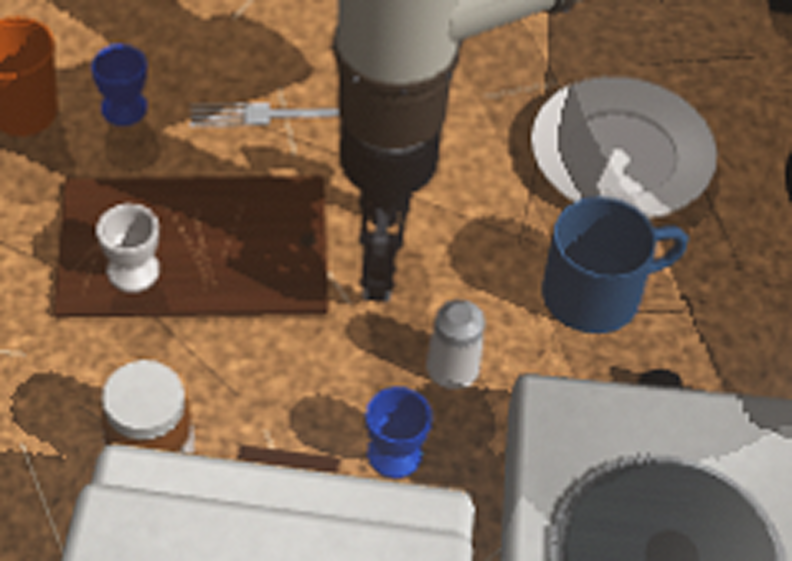

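View pics/w2.png

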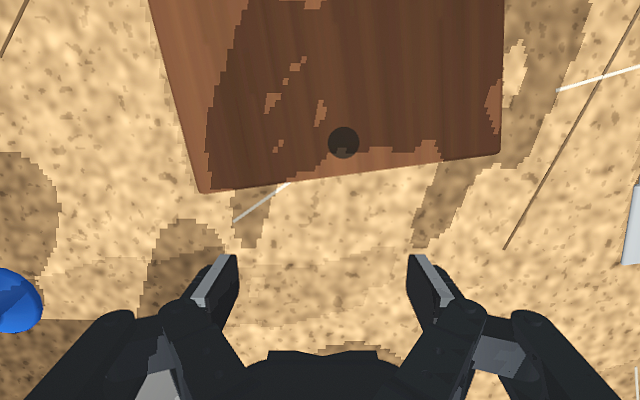

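The fingers straddle evenly behind the board's rear end, which spans (200,190) to (500,152) in the wrist view. The tips are still just above the table, so I'll keep probing gently.

Run:
```python
from mv import *
r=env.move_straight([538,155,-24],max_speed=12,max_force=3)
p=env.get_ee_pos(); print(r,p,env.get_wrist_force())
```

```text
True [537.92456861 154.94237615 -23.80728795] [-1.58840299  1.01549376  3.78624925]
```

Run:
```python
from mv import *
print(env.get_ee_pos(),env.get_wrist_force(),env.get_wrist_torque(),env.get_opening())
w=snapshot("wrist"); cv2.imwrite("pics/w3.png",cv2.resize(w["frame"][100:400,120:520],None,fx=2,fy=2)[:,:,::-1])
s=snapshot("scene"); im=s["frame"]
cv2.imwrite("pics/s3.png",cv2.resize(im[170:250,300:420],None,fx=6,fy=6,interpolation=cv2.INTER_CUBIC)[:,:,::-1])
```

```text
[537.92456861 154.94237615 -23.80728795] [-1.58840299  1.01549376  3.78624925] [0.01216115 0.07857679 0.03991604] 81.95829471586116
```

View pics/w3.png

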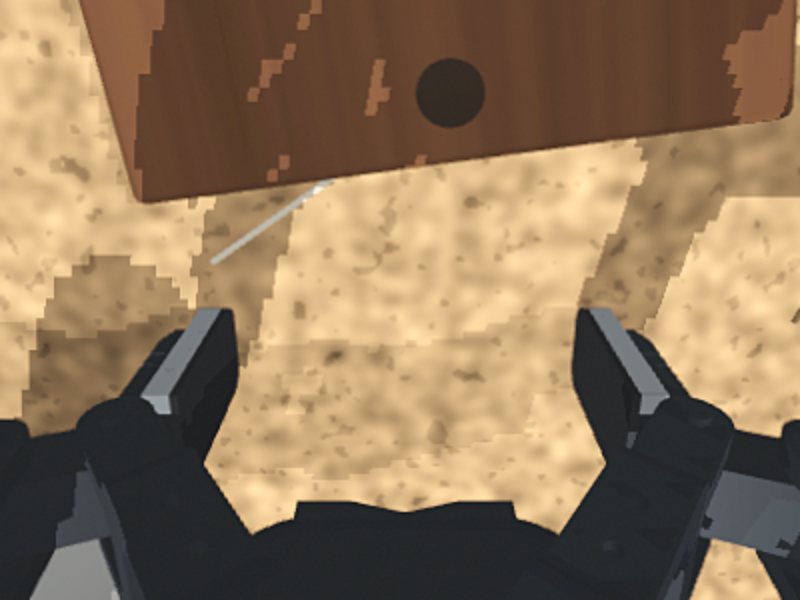

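View pics/s3.png

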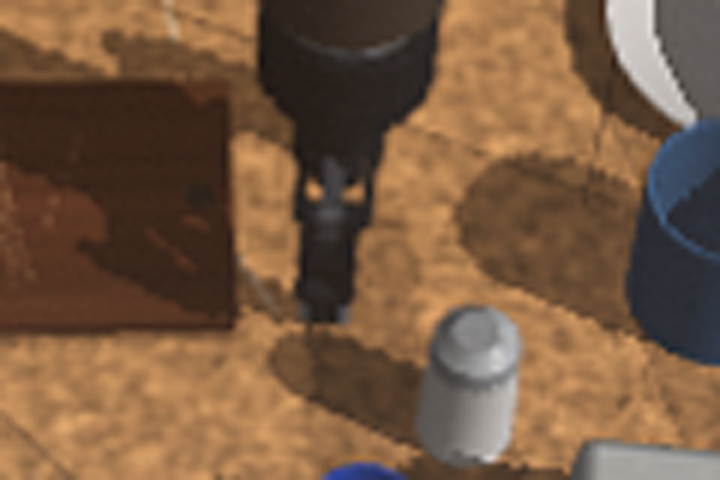

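Run:
```python
from mv import *
s=pickle.load(open("s1.pkl","rb"))
print(proj(s,[[586,155,z] for z in (0,10,20)]).round(1))
env.move_straight([538,155,-21.5],max_speed=12)
print(env.get_ee_pos(),env.get_wrist_force())
env.dwell(.2); print(env.get_wrist_force())
```

```text
[[352.9 223.1]
 [353.1 220.9]
 [353.2 218.7]]
[537.74186982 154.87120052 -21.79351903] [-0.3837331   0.85279088 -0.3083044 ]
[ 0.24402285  0.81404073 -0.19498938]
```

```bash
cat >> mv.py <<'E'
def look(tag):
    for n in ("top","wrist"):
        T=np.eye(4); T[:3,:3]=env.get_eef_rot(); T[:3,3]=env.get_ee_pos()
        s=snapshot(n)
        if n=="wrist": s["T"]=T@np.array(s["T_tool_cam"])
        pickle.dump(s,open(f"{n}{tag}.pkl","wb"));cv2.imwrite(f"pics/{n}{tag}.png",s["frame"][:,:,::-1])
        for o in ("board","plastic_cup","tumbler","egg_cup"):
            for d in silhouettes(s,o)[:3]:
                if d["pixels"].sum()>30000 or d["p"]<.4: continue
                if o=="board":
                    cn=max(cv2.findContours(d["pixels"].astype(np.uint8),0,1)[0],key=cv2.contourArea)
                    print(n,"board",d["p"],cv2.minAreaRect(toplane(s,cn.reshape(-1,2),8)[:,:2].astype(np.float32)))
                else: print(n,o,d["p"],s["frame"][d["pixels"]].mean(0).round(),fitround(s,d["pixels"],SH[o]))
E
python3 - <<'E'
from mv import *
print(env.move_straight([538,110,-21.5],max_speed=25,max_force=10),env.get_wrist_force())
print(env.move_straight([538,0,-21.5],max_speed=30,max_force=10),env.get_ee_pos(),env.get_wrist_force())
look("4"); print(env.get_time_s())
E
```

```text
False [0.64592162 0.73627129 0.52249123]
False [ 5.37976468e+02  2.45038551e-02 -2.15341554e+01] [-0.16637521  1.22199692  0.42681645]
top board 0.56 ((523.523193359375, -120.90884399414062), (218.6067352294922, 141.03533935546875), 89.86296844482422)
top plastic_cup 0.76 [76. 39. 16.] (array([ 410.3, -170.1]), np.float64(0.86))
top plastic_cup 0.71 [124. 120. 118.] (array([387.5, 363.7]), np.float64(0.3))
top tumbler 0.79 [115. 114. 106.] (array([ 742.9, -164.7]), np.float64(0.92))
top egg_cup 0.71 [124. 119. 117.] (array([ 556.1, -168.6]), np.float64(0.85))
top egg_cup 0.69 [33. 37. 65.] (array([398.6, -84.9]), np.float64(0.92))
top egg_cup 0.68 [130. 122. 115.] (array([ 7.419e+02, -2.000e-01]), np.float64(0.6))
wrist egg_cup 0.67 [ 39.  81. 151.] (array([403.6, -85.4]), np.float64(0.94))
31.6333
```

View pics/top4.png

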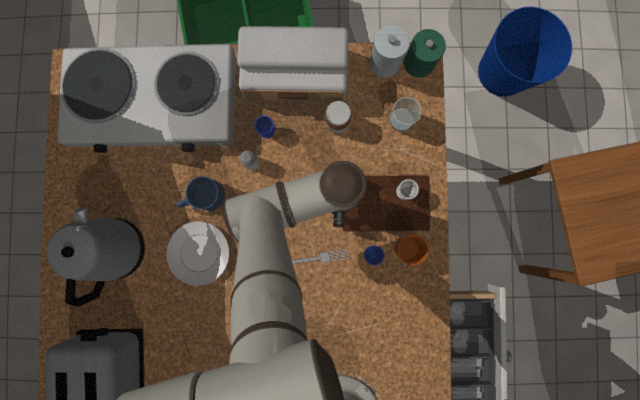

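View pics/wrist4.png

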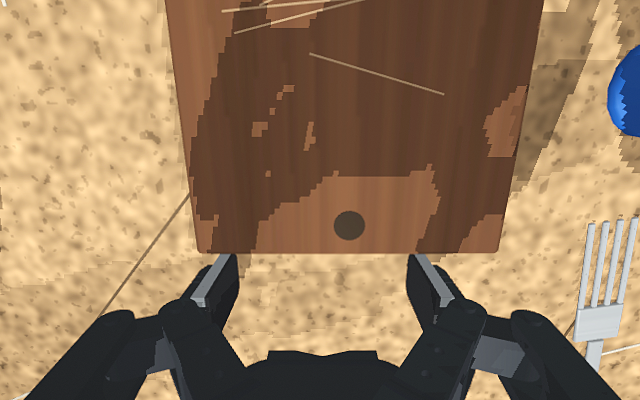

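The board is now square. Its centre is about (525,-121), and in the wrist view both fingers touch its rear end at row 252. The egg cup is standing at (407,188) in the top view. The board shifted to x≈525, so the orange cup at x=411 would sit only ~113 mm sideways. I'll finish the board push (about 13 mm gap to the cup), then nudge the cup further away.

Run:
```python
from mv import *
s=pickle.load(open("wrist4.pkl","rb")); print(toplane(s,[[198,252],[498,252],[184,150],[512.5,170]],8).round(1))
print(env.move_straight([538,-60,-21.5],max_speed=35,max_force=10),env.get_wrist_force())
env.dwell(.1)
look("5"); print(env.get_time_s())
```

```text
[[593.6 -13.7   8. ]
 [456.6 -13.4   8. ]
 [593.7 -60.    8. ]
 [457.2 -51.6   8. ]]
False [ 0.4345445  -0.45919385  0.38227321]
top board 0.94 ((525.551513671875, -184.3494873046875), (214.72901916503906, 136.51625061035156), 89.62396240234375)
top plastic_cup 0.61 [73. 39. 17.] (array([ 412.3, -172.8]), np.float64(0.97))
top egg_cup 0.74 [32. 39. 70.] (array([714.5, 177.8]), np.float64(0.87))
top egg_cup 0.65 [32. 37. 67.] (array([398.2, -85. ]), np.float64(0.79))
top egg_cup 0.63 [123. 119. 117.] (array([ 553. , -226.5]), np.float64(0.79))
wrist plastic_cup 0.75 [125.  70.  17.] (array([ 410.7, -173.1]), np.float64(0.99))
wrist egg_cup 0.79 [ 48. 102. 183.] (array([403.2, -88.8]), np.float64(0.82))
34.1
```

View pics/top5.png

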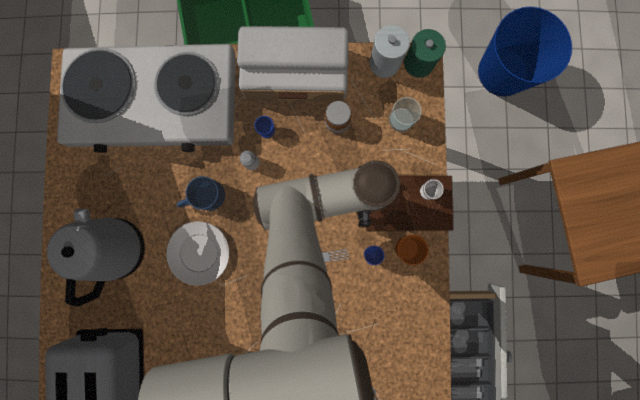

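Run:
```python
from mv import *
print(env.move_straight([538,-95.5,-21.5],max_speed=30,max_force=10),env.get_wrist_force())
env.dwell(.2)
look("6"); s=pickle.load(open("top6.pkl","rb"))
L=s["frame"].astype(float).sum(2)
e=[]
for r in (184,188,192,196,200,204,208,212,216,220,224):
    g=np.diff(cv2.GaussianBlur(L,(0,0),.8)[r-2:r+3,458:480].mean(0)); i=np.argmax(np.abs(g)); e.append([458+i+.5,r])
print(np.array(e)[:,0]); print(toplane(s,e,8)[:,1].round(1), toplane(s,e,0)[:,1].round(1))
cv2.imwrite("pics/top6c.png",cv2.resize(s["frame"][140:270,340:500],None,fx=4.5,fy=4.5,interpolation=cv2.INTER_CUBIC)[:,:,::-1])
print(env.get_time_s())
```

```text
False [-0.16254434 -0.21632417 -0.12345581]
top board 0.95 ((525.577392578125, -217.00355529785156), (139.9141082763672, 217.90765380859375), 0.9613038897514343)
top plastic_cup 0.82 [72. 38. 16.] (array([ 411.1, -173.2]), np.float64(0.91))
top tumbler 0.63 [114. 112. 103.] (array([ 741.8, -165.4]), np.float64(0.98))
top egg_cup 0.89 [37. 46. 86.] (array([398.6, -84.2]), np.float64(0.88))
top egg_cup 0.72 [127. 123. 120.] (array([ 555.5, -264.9]), np.float64(0.86))
top egg_cup 0.53 [32. 39. 70.] (array([712., 177.]), np.float64(0.87))
wrist plastic_cup 0.92 [128.  72.  18.] (array([ 410.9, -173.2]), np.float64(0.98))
wrist egg_cup 0.56 [ 39.  89. 165.] (array([402.2, -91.6]), np.float64(0.84))
[458.5 458.5 458.5 465.5 465.5 466.5 466.5 466.5 466.5 466.5 466.5]
[-307.7 -307.3 -307.  -324.6 -324.3 -326.5 -326.2 -325.9 -325.6 -325.3
 -325. ] [-310.1 -309.8 -309.5 -327.2 -326.9 -329.1 -328.8 -328.5 -328.2 -327.9
 -327.6]
36.1333
```

View pics/top6c.png

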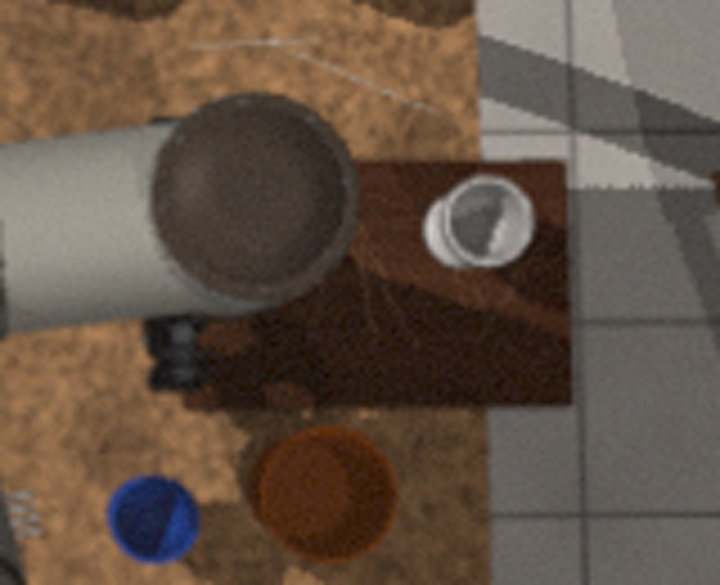

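The front overhangs about 46 to 48 mm, and the egg cup is standing. I'll push 2.5 mm more, retract, then nudge the cup about 14 mm further to -x from above the board. The tips will be at z≥15 mm, clear of the board.

Run:
```python
from mv import *
print(env.move_straight([538,-98,-21.5],max_speed=15,max_force=10)); env.dwell(.15)
env.move_straight([538,-70,-21.5],max_speed=50)
env.move_straight([538,-60,150],max_speed=120)
set_gripper(28)
t=np.tan(np.radians(20))
env.move_ptp([463+170*t,-172.5,194],Rt(20))
print(env.move_straight([463,-172.5,24],max_speed=80,max_force=8),env.get_wrist_force(),env.get_time_s())
s=snapshot("scene"); cv2.imwrite("pics/s7.png",cv2.resize(s["frame"][120:280,150:350],None,fx=3.5,fy=3.5,interpolation=cv2.INTER_CUBIC)[:,:,::-1])
```

```text
False
False [-0.89503261 -0.33542484  0.70236423] 43.425
```

View pics/s7.png

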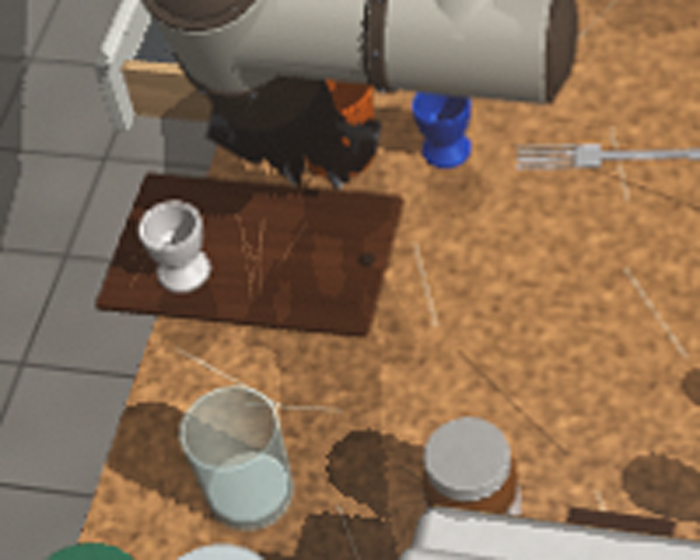

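The tips are above the board's robot-side edge, just behind the cup. Nothing is touching and the egg cup is standing, so I'll nudge the cup now.

Run:
```python
from mv import *
print(env.move_straight([431,-172.5,24],max_speed=25,max_force=8),env.get_wrist_force()); env.dwell(.1)
env.move_straight([450,-172.5,24],max_speed=50)
t=np.tan(np.radians(20))
env.move_straight([450+180*t,-172.5,204],max_speed=120)
env.move_ptp([500,150,320],Rtool(180))
look("8")
s=pickle.load(open("top8.pkl","rb"))
cv2.imwrite("pics/top8c.png",cv2.resize(s["frame"][90:290,300:500],None,fx=3,fy=3,interpolation=cv2.INTER_CUBIC)[:,:,::-1])
q=snapshot("scene"); cv2.imwrite("pics/s8.png",cv2.resize(q["frame"][130:290,150:350],None,fx=3.5,fy=3.5)[:,:,::-1])
for o in ("board","plastic_cup","egg_cup"):
    for d in silhouettes(q,o)[:3]:
        if o=="board":
            cn=max(cv2.findContours(d["pixels"].astype(np.uint8),0,1)[0],key=cv2.contourArea)
            print("scene board",cv2.minAreaRect(toplane(q,cn.reshape(-1,2),8)[:,:2].astype(np.float32)))
        elif d["pixels"].sum()<5000: print("scene",o,d["p"],fitround(q,d["pixels"],SH[o]))
L=cv2.GaussianBlur(s["frame"].astype(float).sum(2),(0,0),.8)
e=[]
for r in (200,204,208,212,216,220,224):
    g=np.diff(L[r-2:r+3,458:480].mean(0)); i=np.argmax(np.abs(g)); e.append([458+i+.5,r])
print(np.array(e)[:,0],toplane(s,e,8)[:,1].round(1), env.get_time_s())
```

```text
False [ 0.54727911 -0.19929813 -0.06058917]
top board 0.77 ((525.805419921875, -218.96734619140625), (222.7327117919922, 138.60780334472656), 89.10771942138672)
top plastic_cup 0.83 [77. 41. 18.] (array([ 398.4, -173.1]), np.float64(0.95))
top tumbler 0.69 [109. 107.  99.] (array([ 740.5, -164.7]), np.float64(0.97))
top egg_cup 0.92 [121. 117. 114.] (array([ 555.5, -267.5]), np.float64(0.85))
top egg_cup 0.69 [31. 41. 78.] (array([714.1, 177. ]), np.float64(0.87))
top egg_cup 0.63 [36. 44. 83.] (array([398.6, -82.5]), np.float64(0.81))
wrist egg_cup 0.78 [ 27.  71. 143.] (array([711.3, 179.9]), np.float64(0.83))
scene board ((530.0558471679688, -215.8716278076172), (144.51290893554688, 223.2748565673828), 0.7817188501358032)
scene board ((419.47943115234375, 177.86398315429688), (1315.05224609375, 1184.3592529296875), 0.307206928730011)
scene plastic_cup 0.73 (array([ 402. , -168.5]), np.float64(0.91))
scene egg_cup 0.91 (array([723.3, 183.5]), np.float64(0.82))
scene egg_cup 0.82 (array([ 557.5, -262.3]), np.float64(0.81))
scene egg_cup 0.52 (array([406.4, -81.3]), np.float64(0.83))
[467.5 467.5 468.5 468.5 468.5 468.5 468.5] [-329.4 -329.1 -331.3 -331.  -330.7 -330.4 -330.1] 49.8833
```

View pics/top8c.png

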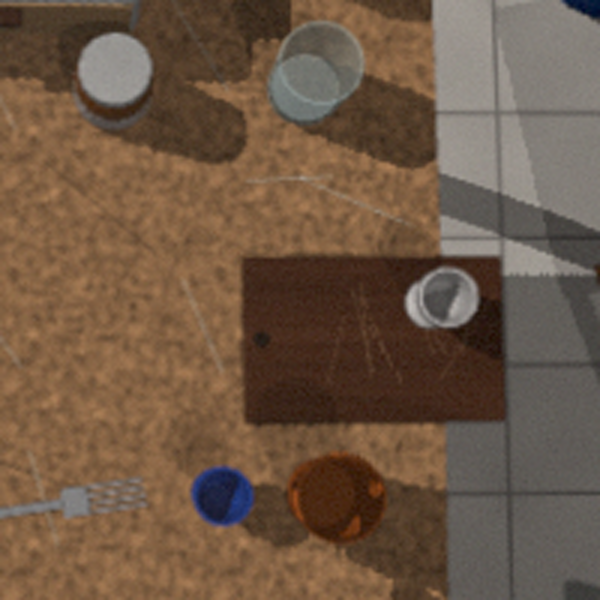

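View pics/s8.png

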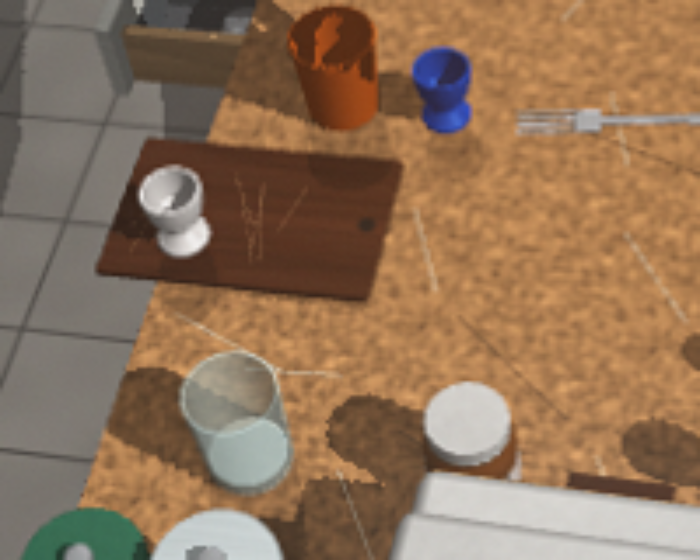

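The board is square, with its front at y≈-330 and the edge at -279.5, so it overhangs about 50 mm. The egg cup is upright on it, and the orange cup and tumbler are standing clear. I'm handing the job in.

Run:
```python
from mv import *
job.job_done(); print(env.get_time_s())
```

```text
the job is handed in; nothing more can be done
the job is handed in; nothing more can be done
```

The board now sticks out about 50 mm over the right-hand edge, square to it, with the white egg cup still standing on it. I handed the job in at about 50 s; no verdict is reported.

**What I did:** The orange plastic cup was the one in the way. I pushed it toward the robot, then pushed the board from its rear end with both fingertips. The board drifted about 15 mm toward the robot while squaring up, which left the cup only about 4 mm outside the 110 mm limit. I nudged the cup another 13 mm away.

**Last checks, from the overhead camera:**

| Item | Reading | Required |
|---|---|---|
| Board front beyond the edge | about 50 mm (49.5–52) | 40–60 mm |
| Board angle to the edge | about 0.9° (0.016 rad) | under 0.10 rad |
| Plastic cup, sideways of the board's centre line | about 127 mm | over 110 mm |
| Plastic cup, inside the edge | about 106 mm | 30 mm or more |

The tumbler's readings did not change beyond measuring noise, and neither did those of the blue egg cup beside the cup. The salt shaker, mug, plate, jar and fork were not measured again at the end. I saw no movement of the jar and fork in the last pictures.

**Disagreements:**
- **Board position:** the second fixed camera placed the board about 3–4 mm differently, which would make the overhang about 47–48 mm, still within limits.
- **Open fingertips:** they touched the table about 19 mm lower than the stated dimensions suggest, so I used the felt height for the board push.

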